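# Tip the loose caps into the tote corner by the open jar

## Robot

A 6-joint arm with a two-finger parallel gripper is mounted at the origin on the work surface. World frame = base frame: x ahead of the robot, y to its left, z up, the work surface at z = 0. Lengths are in m, angles in degrees, forces in N, time in s.
With the tool pointing down it reaches from about 0.35 to 0.975 m from the base axis. Payload 7.1 kg.
Tool frame: the origin (TCP) lies on the centre line of the jaws, within the pads' length; the fingertips stand 11 mm ahead of it and the grasp point (between the pads) lies 8 mm behind it; z points along the fingers, y is the line along which they close (so a half turn about z gives the same grasp; the last joint's range is limited). The gripper opens to 88 mm and grips with 3 to 60 N. Pads are 20 mm wide; open, the fingers measure 115 mm over their backs; the gripper's body (75 mm by 178 mm) begins 61 mm behind the grasp point.
Start: joints at [-72.651, 24.242, 93.386, -0, 62.372, -1.089], TCP at [0.198, -0.593, 0.234] pointing down, gripper open.
Joint ranges: [-172.04, 172.04], [-51.8, 120.97], [4.93, 147.93], [-75.15, 255.16], [6.16, 154.13], [-145.62, 145.62]. Speed limits (degrees/s): [136.94, 136.94, 172.46, 180, 180, 180].

## Interface

Orientations are given as [roll, pitch, yaw] about the fixed x, y, z axes, in that order (R = Rz(yaw) Ry(pitch) Rx(roll)).
In Python, from plant import readout, snapshot, calibration, job gives the robot as it stands.
- The arm moves only by the tool move_arm, never from a script. Its argument "targets" is a list of rows, each a list of 3 entries, a list of its own where there are three numbers: the finger opening in mm, from 0 to 87.8, then the shift along the tool's x, y, z in units of 0.025 m (1.0 is 0.025 m), then the turn, a rotation vector about the tool's x, y, z in units of 360 degrees (1.0 is 360 degrees). In form: [[fingers, [tx, ty, tz], [ax, ay, az]], ...]. A call has 1 to 12 rows; each row shifts and turns the commanded pose from where the row before left it, along the tool's axes as they then stand; what a row does not reach is not made up. A row lasts 1/10 s, in which the tool goes at most 50 mm and 8.59 degrees, less where a joint would pass 70% of its speed; a pose out of reach is approached as far as the arm can. A call with a number of a shift or a turn outside -1 to 1 is refused whole. A call with a gripper value outside its range is refused whole. The fingers move at their own pace and stop on an object; "newtons" is the grip in N (left out, the last holds). Time passes only in rows, so rows that do not move let the fingers close. It gives the time, the measured TCP pose, the force, the opening and the grip force at its end, in the units of the state.
- readout.sense(): the state, without advancing time (a new reading comes with each control period).
- snapshot(name): name is "scene" or "top" or "wrist"; returns the picture (480x640x3 uint8, red, green, blue); there is no depth.
- calibration(name): a dict with "fov_y" (degrees; the focal length in pixels is half the picture's height over the tangent of half this angle, whatever the lens; pixels are square), "cx", "cy" (the principal point, pixels), "R" (3x3) and "t" (3): a world point X has camera coordinates R X + t. Camera axes: x right, y down, z forward; pixel columns grow to the right and rows downward; lengths in m; the calibration is good to about 2 mm. A picture is of the moment at which its call begins: read the wrist's pose just before it. calibration takes no time and is no camera call; for the wrist camera it gives the pose at the moment of the call.
- job.sign_off(): hands the job in; it is judged then, once.
The state is a dict: "time_s": time; "qpos": joint angles; "dq": joint speeds; "joint_torque": joint torques, N m; "position": TCP position; "orientation": TCP orientation; "force": force on the tool from outside, world axes, zero at the start; "moment": the same for the moment, N m; "gripper_width": opening from 0.0 (shut) to 1.0 (fully open); "gripper_force": force on a finger pad.
Only numpy, scipy, OpenCV 4.12 (cv2) and the standard library are available. Lean on these libraries where they do the work, as an engineer would, in place of code of your own. Each camera call takes 0.05 s, during which the arm holds its last target. There are 200 camera calls.

## Task

Lift the white tote off the bench by its handle bar and tilt it so that all four loose steel caps slide together into one corner: the corner beside which the open, lidless glass jar stands. Finish while still holding the tote in the gripper, still and clear of the bench, tilted down towards that corner with the caps gathered in it; do not set it down or let go. Leave the jar, the two closed bottles and the tube rack standing where they are.

Things in the scene. Friction and masses are not known exactly. Their poses are not given: they have to be found in the camera images.
- tote: Open white plastic carrying tote, 230 x 180 mm outside (long along its x), 50 mm high, walls and floor 4 mm, about 0.4 kg (varies), holding four loose caps. A flat metal handle bar runs along its x above the middle on two end straps; it does not swing. Origin: centre of the underside, z up. It stands about centred on the mat, squared to it within 10 degrees.
- handle (a point): Middle of the handle bar, on the tote's own axes, 110 mm above the tote's underside. The bar is 14 mm thick (along the tote's y), 26 mm tall (its top 123 mm above the underside) and 240 mm long (along the tote's x); free space between it and the tote's floor.
- corner_pp (a point): Inner floor corner of the tote at its +x +y corner (111, 86, 4 mm from the tote's origin).
- corner_pm (a point): Inner floor corner of the tote at its +x -y corner (111, -86, 4 mm from the tote's origin).
- corner_mp (a point): Inner floor corner of the tote at its -x +y corner (-111, 86, 4 mm from the tote's origin).
- corner_mm (a point): Inner floor corner of the tote at its -x -y corner (-111, -86, 4 mm from the tote's origin).
- cap0: Loose knurled round steel cap, 22 mm across, 14 mm tall, about 15 g, starting flat on the tote's floor. Origin: centre of its underside. The caps are slippery: on the open floor they begin to slide at a tilt of 9 to 14 degrees; along a wall, with the tote tilted straight (45 degrees across its axes) towards a corner, they need 17 to 24 degrees to run on into it; 28 to 35 is safe.
- cap1: Loose knurled round steel cap, 22 mm across, 14 mm tall, about 15 g, starting flat on the tote's floor. Origin: centre of its underside. The caps are slippery: on the open floor they begin to slide at a tilt of 9 to 14 degrees; along a wall, with the tote tilted straight (45 degrees across its axes) towards a corner, they need 17 to 24 degrees to run on into it; 28 to 35 is safe.
- cap2: Loose knurled round steel cap, 22 mm across, 14 mm tall, about 15 g, starting flat on the tote's floor. Origin: centre of its underside. The caps are slippery: on the open floor they begin to slide at a tilt of 9 to 14 degrees; along a wall, with the tote tilted straight (45 degrees across its axes) towards a corner, they need 17 to 24 degrees to run on into it; 28 to 35 is safe.
- cap3: Loose knurled round steel cap, 22 mm across, 14 mm tall, about 15 g, starting flat on the tote's floor. Origin: centre of its underside. The caps are slippery: on the open floor they begin to slide at a tilt of 9 to 14 degrees; along a wall, with the tote tilted straight (45 degrees across its axes) towards a corner, they need 17 to 24 degrees to run on into it; 28 to 35 is safe.
- mat: Flat dark rubber bench mat, 280 x 220 x 3 mm (long along its x), fixed to the bench; the tote stands on it. Origin: centre of its underside. A bystander stands off each of its four corners, about 135 mm along its x and 180 mm along its y from its centre.
- jar: The open jar: clear glass, wide open mouth, no lid, 82 mm across, 105 mm tall, empty. It stands off one of the four corners of the tote, differing from run to run. Origin: centre of its underside.
- short_bottle: Bystander: closed wide bottle with a screw cap, 72 mm across, about 105 mm tall. Origin: centre of its underside.
- tall_bottle: Bystander: closed slim bottle with a cap, 66 mm across, about 135 mm tall. Origin: centre of its underside.
- tube_rack: Bystander: white tube block, 80 x 60 mm, 75 mm tall with its capped tubes. Origin: centre of its underside.

How it is judged (in metres and radians):
At the end, for the whole second after the job is handed in: All four caps within 88 mm of the inner floor corner beside the open jar; the tote gripped, still, all floor corners over 30 mm above the bench, tilted 11 to 60 degrees and at least 4 degrees down along its x and its y towards that corner, touching no bystander (((x of jar in the frame of mat above 0 m and angle between tote's own x axis and vertical above 1.641 rad and y of jar in the frame of mat above 0 m and angle between tote's own y axis and vertical above 1.641 rad and distance between each of cap0, cap1, cap2, cap3 and corner_pp below 0.088 m) or (x of jar in the frame of mat above 0 m and angle between tote's own x axis and vertical above 1.641 rad and y of jar in the frame of mat below 0 m and angle between tote's own y axis and vertical below 1.501 rad and distance between each of cap0, cap1, cap2, cap3 and corner_pm below 0.088 m) or (x of jar in the frame of mat below 0 m and angle between tote's own x axis and vertical below 1.501 rad and y of jar in the frame of mat above 0 m and angle between tote's own y axis and vertical above 1.641 rad and distance between each of cap0, cap1, cap2, cap3 and corner_mp below 0.088 m) or (x of jar in the frame of mat below 0 m and angle between tote's own x axis and vertical below 1.501 rad and y of jar in the frame of mat below 0 m and angle between tote's own y axis and vertical below 1.501 rad and distance between each of cap0, cap1, cap2, cap3 and corner_mm below 0.088 m)) and height (world z) of each of corner_pp, corner_pm, corner_mp, corner_mm above 0.03 m and angle between tote's own z axis and vertical between 0.2 and 1.05 rad and contact force between the fingers and tote above 1 N and linear speed of each of tote, cap0, cap1, cap2, cap3 below 0.03 m/s and angular speed of tote below 0.2 rad/s and contact force between tote and jar below 0.3 N and contact force between tote and short_bottle below 0.3 N and contact force between tote and tall_bottle below 0.3 N and contact force between tote and tube_rack below 0.3 N); the arm keeps its last pose, push and grip.
It fails at once if the jar is pushed away or knocked over (distance of jar from where it was at the start of the episode above 0.02 m or angle between jar's own z axis and vertical above 0.3 rad).
It fails at once if the short bottle is pushed away or knocked over (distance of short_bottle from where it was at the start of the episode above 0.02 m or angle between short_bottle's own z axis and vertical above 0.3 rad).
It fails at once if the tall bottle is pushed away or knocked over (distance of tall_bottle from where it was at the start of the episode above 0.02 m or angle between tall_bottle's own z axis and vertical above 0.3 rad).
It fails at once if the tube rack is pushed away or knocked over (distance of tube_rack from where it was at the start of the episode above 0.02 m or angle between tube_rack's own z axis and vertical above 0.3 rad).
It also fails if it takes over 35 s, if anything falls off the work surface, if the arm or the gripper's body presses on something with over 40 N, if the wrist force passes 120 N, or if a joint passes its speed limit or range.

## Working session

There is one attempt and no reset: what is moved stays moved. The work goes in short steps, Python scripts to look and compute and a tool call to move; the robot and the scene stay as the last step left them, time stands still between calls to the robot, and variables do not carry over. Pictures are saved under pics/ and viewed, at most 10 in all, crops included, and the job is handed in when it is done.

Besides the shell and the picture viewer there is one more tool, called after "Emit:" as a command line: name --argument value ..., lists and objects as JSON in quotes. move_arm: Moves the arm, as the interface text tells. Shifts and turns lie within -1 to 1; 1 stands for 0.025 m of shift or 360 degrees of turn. Its arguments: {"type":"object","properties":{"targets":{"type":"array"},"newtons":{"type":"number"}},"required":["targets"]}

```bash
mkdir -p pics; python3 - <<'E'
from plant import readout, snapshot, calibration
import cv2
s=readout.sense();print(s['time_s'],s['position'],s['orientation'])
for n in("top","scene"):
    cv2.imwrite(f"pics/{n}0.png",snapshot(n)[:,:,::-1]);print(calibration(n))
E
```

```text
0.0 [ 0.19754278 -0.59237387  0.23287592] [-1.79908658e+02 -1.71065733e-03  1.84390662e+01]
{'fov_y': 50.19771425278414, 'cx': 326.88575335373633, 'cy': 240.6455699971175, 'R': array([[-0.02831772, -0.99957232,  0.00729951],
       [-0.98356704,  0.02656019, -0.17857894],
       [ 0.17830869, -0.01223651, -0.98389851]]), 't': array([0.04922021, 0.60497593, 0.97534103])}
{'fov_y': 42.975973132727525, 'cx': 318.7960167972425, 'cy': 239.61080304120546, 'R': array([[ 8.15152708e-01,  5.79245760e-01,  6.42310870e-04],
       [ 3.32557975e-01, -4.67088953e-01, -8.19288169e-01],
       [-4.74269182e-01,  6.68058575e-01, -5.73381622e-01]]), 't': array([-0.50856985, -0.10584407,  1.31005346])}
```

View pics/top0.png

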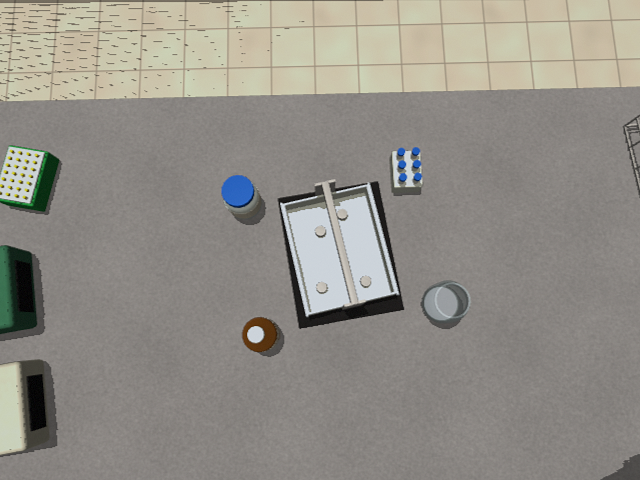

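View pics/scene0.png

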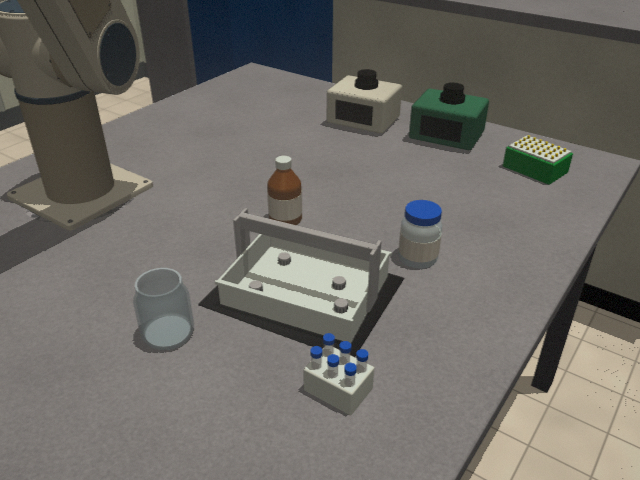

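The jar (445,302 in top) stands off the near-right corner, which is world −x −y. The bar's ends are at about (326,186) and (352,304), and the mat's corners are at (278,199), (377,182), (403,309) and (300,327).

```bash
cat > h.py <<'E'
import numpy as np
from plant import calibration
def back(n,uv,z):
    c=calibration(n);f=240/np.tan(np.radians(c['fov_y']/2));R=np.array(c['R']);t=np.array(c['t'])
    o=-R.T@t;d=R.T@np.array([(uv[0]-c['cx'])/f,(uv[1]-c['cy'])/f,1]);return o+d*(z-o[2])/d[2]
E
python3 - <<'E'
from h import *
from plant import snapshot
import cv2
m=[back("top",p,.003) for p in [(278,199),(377,182),(403,309),(300,327)]]
print(np.round(m,3),np.mean(m,0), [np.linalg.norm(m[i]-m[i-1]) for i in range(4)])
d=m[1]-m[2]+m[0]-m[3];print('mat yaw',np.degrees(np.arctan2(d[1],d[0])))
a=back("top",(325.5,186),.126);b=back("top",(352,304),.126);d=a-b
print(a,b,np.linalg.norm(d),(a+b)/2,np.degrees(np.arctan2(d[1],d[0])))
print('jar',back("top",(435,303),.0),back("top",(452,301),.105))
im=snapshot("top")[160:340,240:480,::-1];cv2.imwrite("pics/c.png",cv2.resize(im,None,fx=3.3,fy=3.3,interpolation=cv2.INTER_CUBIC))
E
```

```text
[[ 0.709  0.134  0.003]
 [ 0.741 -0.08   0.003]
 [ 0.468 -0.121  0.003]
 [ 0.437  0.092  0.003]] [0.58873557 0.0062091  0.003     ] [np.float64(0.27480859202437125), np.float64(0.2162219526584081), np.float64(0.2762619207964613), np.float64(0.2152686685685476)]
mat yaw 8.68040882294718
[0.69888434 0.03300181 0.126     ] [ 0.47428307 -0.00917575  0.126     ] 0.22852718903983296 [0.5865837  0.01191303 0.126     ] 10.63562842019569
jar [ 0.47846625 -0.18870303  0.        ] [ 0.47579093 -0.19781687  0.105     ]
```

View pics/c.png

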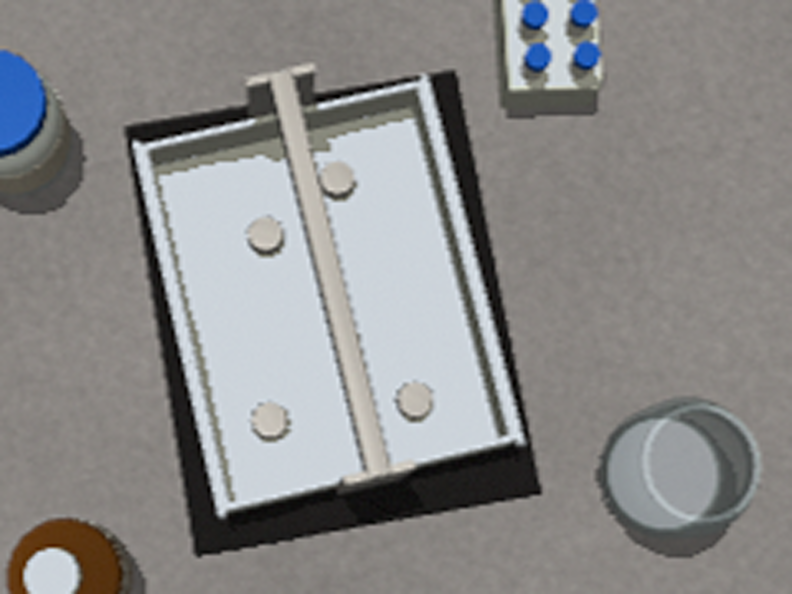

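Bar ends refined from the crop: (325.8,181.8) and (353.6,303.6). This puts the bar's centre at about (0.59, 0.011) with yaw about 11°. I'll move above it.

Emit:
move_arm --targets '[[80,[0,0,0],[0,0,0.0206]],[80,[0.5,-0.5,0],[0,0,0]],[80,[0.95,-0.98,0],[0,0,0]],[80,[0.95,-0.98,0],[0,0,0]],[80,[0.95,-0.98,0],[0,0,0]],[80,[0.95,-0.98,0],[0,0,0]],[80,[0.95,-0.98,0],[0,0,0]],[80,[0.95,-0.98,0],[0,0,0]],[80,[0.95,-0.98,0],[0,0,0]],[80,[0.95,-0.98,0],[0,0,0]],[80,[0.95,-0.98,0],[0,0,0]],[80,[0.95,-0.98,0],[0,0,0]]]'

```text
time_s: 1.35
position: [0.3942, -0.2899, 0.2336]
orientation: [-180.0, 0.0, 11.2]
force: [0.7, -0.3, -0.2]
gripper_width: 0.908
gripper_force: 0.0
```

Emit:
move_arm --targets '[[80,[0.95,-0.98,0],[0,0,0]],[80,[0.95,-0.98,0],[0,0,0]],[80,[0.95,-0.98,0],[0,0,0]],[80,[0.95,-0.98,0],[0,0,0]],[80,[0.95,-0.98,0],[0,0,0]],[80,[0.95,-0.98,0],[0,0,0]],[80,[0.95,-0.98,0],[0,0,0]],[80,[0.95,-0.98,0],[0,0,0]],[80,[0.95,-0.98,0],[0,0,0]],[80,[0.5,-0.5,0],[0,0,0]],[80,[0,0,0],[0,0,0]],[80,[0,0,0],[0,0,0]]]'

```text
time_s: 2.55
position: [0.5705, -0.0203, 0.2334]
orientation: [180.0, 0.1, 11.1]
force: [0.5, -0.1, -1.0]
gripper_width: 0.916
gripper_force: 0.0
```

```bash
python3 - <<'E'
from h import *
from plant import snapshot,readout
import cv2
a=back("top",(325.8,181.8),.126);b=back("top",(353.6,303.6),.126);d=a-b
print(a,b,np.linalg.norm(d),(a+b)/2,np.degrees(np.arctan2(d[1],d[0])))
s=readout.sense();print(s['time_s'],s['position'],s['orientation'],s['qpos']);print(calibration("wrist"))
cv2.imwrite("pics/w.png",snapshot("wrist")[:,:,::-1])
E
```

```text
[0.70716688 0.03219885 0.126     ] [ 0.4749275  -0.01212617  0.126     ] 0.23643147045072377 [0.59104719 0.01003634 0.126     ] 10.805473691828343
2.55 [ 0.57054755 -0.02032236  0.23337373] [1.79998671e+02 6.61574318e-02 1.11372091e+01] [-3.22505548e+00  1.97748599e+01  1.00331805e+02 -2.04445116e-02
  5.99570967e+01  7.56479800e+01]
{'fov_y': 62.79622302403259, 'cx': 324.04939694508005, 'cy': 237.24039208646929, 'R': array([[ 1.92643463e-01, -9.81268819e-01, -9.64431218e-06],
       [-9.49448717e-01, -1.86398998e-01,  2.52591661e-01],
       [-2.47862119e-01, -4.86509756e-02, -9.67572970e-01]]), 't': array([-0.12924549,  0.50586702,  0.52888622])}
```

View pics/w.png

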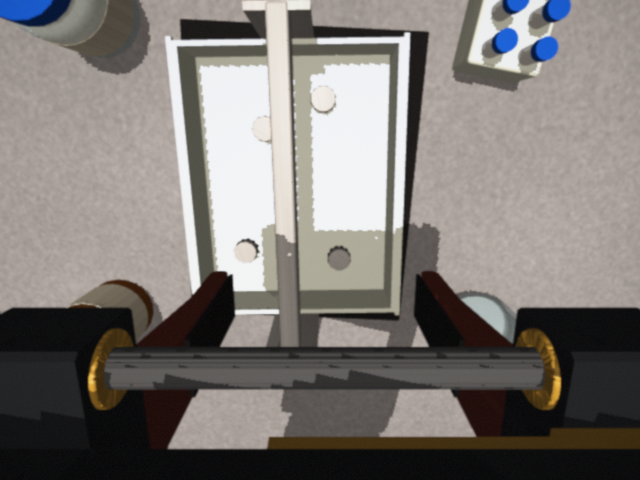

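The wrist view shows the bar's top running from about (277,12) at its far end to (287,230) and (289,335) nearby, parallel to tool x and a little left of centre.

```bash
python3 - <<'E'
from h import *
for p in [(277,10),(286,230),(289,335)]: print(back("wrist",p,.126))
P=[back("wrist",p,.126) for p in [(277,10),(286,230)]];d=P[0]-P[1];print(np.degrees(np.arctan2(d[1],d[0])))
c=np.array([.591,.0105]);p=np.array([.57055,-.02032]);y=np.radians(11.14)
d=c-p;print(d@[np.cos(y),np.sin(y)],d@[np.sin(y),-np.cos(y)])
for q in P: 
  e=q[:2]-p;print(e@[np.sin(y),-np.cos(y)])
E
```

```text
[0.70061742 0.0334     0.126     ]
[0.57012457 0.00586815 0.126     ]
[ 0.49329783 -0.00938094  0.126     ]
11.913743076764
0.026019320957021627 -0.02628820718374484
-0.02757787189383875
-0.02577690888983818
```

Emit:
move_arm --targets '[[80,[0.52,-0.53,0],[0,0,0]],[80,[0.52,-0.53,0],[0,0,0]],[80,[0,0,0.5],[0,0,0]],[80,[0,0,0.9],[0,0,0]],[80,[0,0,0.9],[0,0,0]],[80,[0,0,0.9],[0,0,0]],[80,[0,0,0.9],[0,0,0]],[80,[0,0,0.6],[0,0,0]],[80,[0,0,0.43],[0,0,0]],[80,[0,0,0],[0,0,0]],[80,[0,0,0],[0,0,0]]]'

```text
time_s: 3.7
position: [0.5922, 0.0106, 0.1057]
orientation: [180.0, -0.0, 11.0]
force: [-0.4, 0.5, -0.1]
gripper_width: 0.914
gripper_force: 0.0
```

Emit:
move_arm --newtons 50 --targets '[[30,[0,0,0],[0,0,0]],[15,[0,0,0],[0,0,0]],[5,[0,0,0],[0,0,0]],[5,[0,0,0],[0,0,0]],[5,[0,0,0],[0,0,0]],[5,[0,0,0],[0,0,0]],[5,[0,0,0],[0,0,0]],[5,[0,0,0],[0,0,0]],[5,[0,0,0],[0,0,0]],[5,[0,0,0],[0,0,0]]]'

```text
time_s: 4.7
position: [0.5918, 0.0106, 0.1054]
orientation: [-180.0, 0.0, 11.0]
force: [-0.7, 1.1, 0.4]
gripper_width: 0.158
gripper_force: 50.0
```

The bar is held: 13.9 mm opening at 50 N. Lifting.

Emit:
move_arm --newtons 60 --targets '[[5,[0,0,-0.2],[0,0,0]],[5,[0,0,-0.5],[0,0,0]],[5,[0,0,-0.8],[0,0,0]],[5,[0,0,-1],[0,0,0]],[5,[0,0,-1],[0,0,0]],[5,[0,0,-1],[0,0,0]],[5,[0,0,-1],[0,0,0]],[5,[0,0,-1],[0,0,0]],[5,[0,0,-1],[0,0,0]],[5,[0,0,-1],[0,0,0]],[5,[0,0,-1],[0,0,0]],[5,[0,0,-0.5],[0,0,0]]]'

```text
time_s: 5.9
position: [0.5922, 0.0106, 0.3584]
orientation: [180.0, -0.2, 11.0]
force: [0.6, -0.1, -4.2]
gripper_width: 0.155
gripper_force: 60.0
```

```bash
python3 - <<'E'
from scipy.spatial.transform import Rotation as Q
import numpy as np
R=Q.from_euler('xyz',[180,0,11],degrees=True)
# tilt about tote axis so -x,-y corner lowers: z leans to -(x+y) tote
k=Q.from_euler('z',11,degrees=True).apply(np.cross([0,0,1],[-1,-1,0])/2**.5)
print(R.inv().apply(k)*np.radians(32)*180/np.pi/360, k)
for a in (10,32,35):
  D=Q.from_rotvec(k*np.radians(a));N=D*R;print(a,N.as_euler('xyz',degrees=True))
  for c in [(-.111,-.086,.004),(.111,-.086,.004),(-.111,.086,.004),(.111,.086,.004)]:
    print(D.apply(Q.from_euler('z',11,degrees=True).apply(np.array(c)-[0,0,.102])).round(3))
E
```

```text
[6.28539361e-02 6.28539361e-02 7.69738717e-18] [ 0.82903757 -0.5591929   0.        ]
10 [-172.89292389   -7.05302213   10.56145141]
[-0.082 -0.09  -0.121]
[ 0.135 -0.049 -0.093]
[-0.116  0.078 -0.1  ]
[ 0.101  0.118 -0.072]
32 [-156.16179235  -22.00635963    6.29954753]
[-0.052 -0.045 -0.157]
[ 0.153 -0.022 -0.074]
[-0.095  0.109 -0.092]
[ 0.11   0.131 -0.009]
35 [-153.65899893  -23.92746472    5.32268991]
[-0.047 -0.038 -0.16 ]
[ 0.155 -0.019 -0.07 ]
[-0.092  0.112 -0.09 ]
[ 0.11   0.131 -0.   ]
```

Emit:
move_arm --targets '[[5,[0,0,0],[0.0027,0.0027,0]],[5,[0,0,0],[0.0027,0.0027,0]],[5,[0,0,0],[0.0027,0.0027,0]],[5,[0,0,0],[0.0027,0.0027,0]],[5,[0,0,0],[0.0027,0.0027,0]],[5,[0,0,0],[0.0027,0.0027,0]],[5,[0,0,0],[0.0027,0.0027,0]],[5,[0,0,0],[0.0027,0.0027,0]],[5,[0,0,0],[0.0027,0.0027,0]],[5,[0,0,0],[0.0027,0.0027,0]],[5,[0,0,0],[0.0027,0.0027,0]],[5,[0,0,0],[0.0027,0.0027,0]]]'

```text
time_s: 7.1
position: [0.5918, 0.0106, 0.3555]
orientation: [-168.1, -11.7, 9.8]
force: [-0.2, -0.4, -5.8]
gripper_width: 0.156
gripper_force: 60.0
```

Emit:
move_arm --targets '[[5,[0,0,0],[0.0027,0.0027,0]],[5,[0,0,0],[0.0027,0.0027,0]],[5,[0,0,0],[0.0027,0.0027,0]],[5,[0,0,0],[0.0027,0.0027,0]],[5,[0,0,0],[0.0027,0.0027,0]],[5,[0,0,0],[0.0027,0.0027,0]],[5,[0,0,0],[0.0027,0.0027,0]],[5,[0,0,0],[0.0027,0.0027,0]],[5,[0,0,0],[0.0027,0.0027,0]],[5,[0,0,0],[0.0027,0.0027,0]],[5,[0,0,0],[0.0027,0.0027,0]],[5,[0,0,0],[0.0027,0.0027,0]]]'

```text
time_s: 8.3
position: [0.5919, 0.0104, 0.3555]
orientation: [-155.3, -22.7, 6.0]
force: [0.7, 0.5, -5.5]
gripper_width: 0.156
gripper_force: 60.0
```

Emit:
move_arm --targets '[[5,[0,0,0],[0,0,0]],[5,[0,0,0],[0,0,0]],[5,[0,0,0],[0,0,0]],[5,[0,0,0],[0,0,0]],[5,[0,0,0],[0,0,0]],[5,[0,0,0],[0,0,0]],[5,[0,0,0],[0,0,0]],[5,[0,0,0],[0,0,0]]]'

```text
time_s: 9.1
position: [0.5919, 0.0106, 0.3554]
orientation: [-155.3, -22.6, 6.0]
force: [0.0, 0.1, -4.7]
gripper_width: 0.157
gripper_force: 60.0
```

```bash
python3 - <<'E'
from plant import snapshot
import cv2,numpy as np
a=snapshot("scene")[:,:,::-1][60:360,120:520];b=snapshot("wrist")[:,:,::-1]
cv2.imwrite("pics/s1.png",cv2.resize(a,None,fx=2,fy=2));cv2.imwrite("pics/w1.png",b)
E
```

```text
(no output)
```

View pics/s1.png

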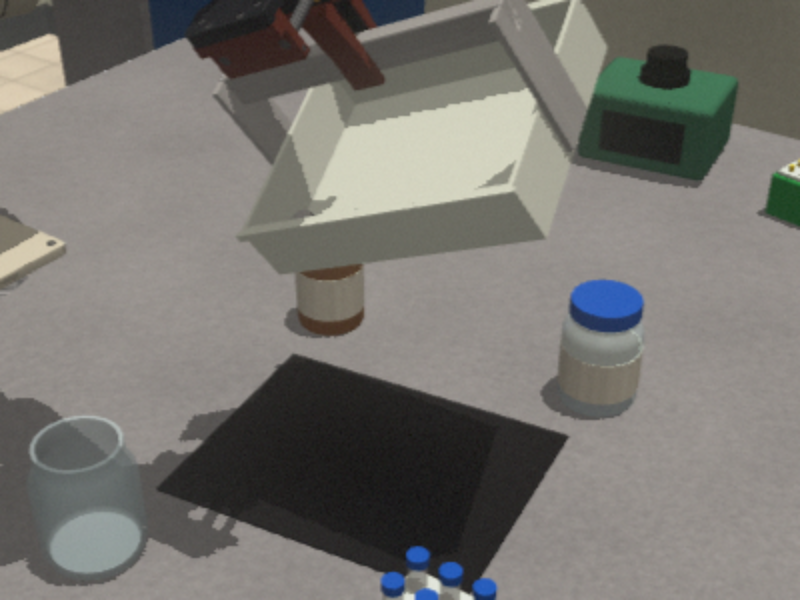

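View pics/w1.png

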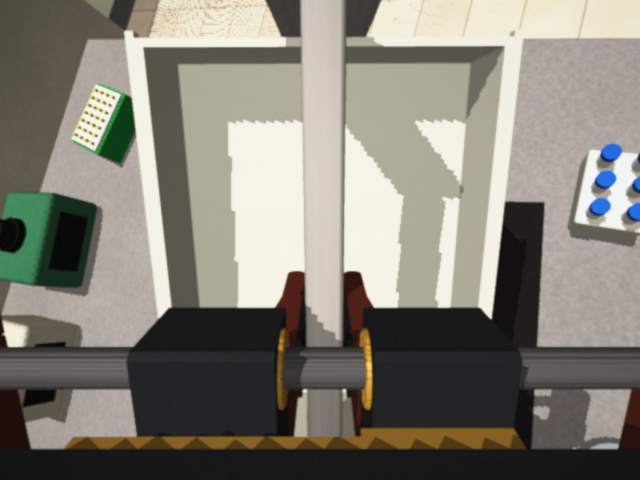

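In the scene crop the floor is bare, except for cap tops peeping over the wall near (315,205) at the low corner. The wrist view shows the far half empty. I'll check the top view and zoom in on the scene.

```bash
python3 - <<'E'
from plant import snapshot
import cv2,numpy as np
a=snapshot("scene")[:,:,::-1][130:205,225:325];b=snapshot("top")[:,:,::-1][140:350,220:430]
cv2.imwrite("pics/z.png",np.hstack([cv2.resize(a,(400,300)),cv2.resize(b,(400,400))[:300] if 0 else cv2.resize(b,(300,300))]))
E
```

```text
(no output)
```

View pics/z.png

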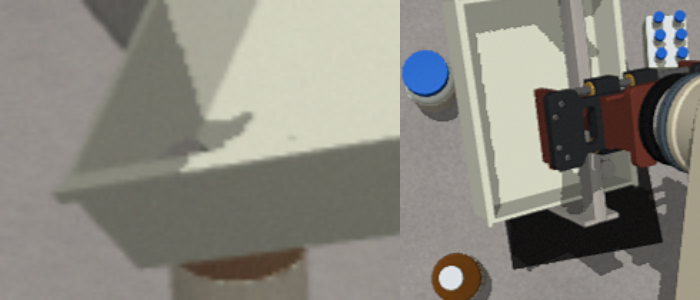

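```bash
python3 - <<'E'
from h import *
from plant import readout
from scipy.spatial.transform import Rotation as Q
s=readout.sense();D=Q.from_euler('xyz',s['orientation'],degrees=True)*Q.from_euler('x',180,degrees=True)
print(s['time_s'],D.apply([0,0,1]))
c=calibration("scene");f=240/np.tan(np.radians(c['fov_y']/2))
def pr(p):
    w=np.array(s['position'])+D.apply(np.array(p)-[0,0,.102]);q=c['R']@w+c['t'];u=np.array([c['cx']+f*q[0]/q[2],c['cy']+f*q[1]/q[2]]);return ((u-[225,130])*4).round()
print('rim corner mm',pr((-.115,-.09,.05)),'pm',pr((.115,-.09,.05)),'inner -x+y floor',pr((-.111,.086,.004)))
for y in(-.064,-.075,-.053):
  for x in(-.1,-.078,-.056,-.034,-.012): print(y,x,pr((x,y,.018)),pr((x,y+.011,.018)))
E
```

```text
9.3 [-0.30431784 -0.45151306  0.83876493]
rim corner mm [ 64. 177.] pm [607.  88.] inner -x+y floor [295. -78.]
-0.064 -0.1 [170. 174.] [180. 152.]
-0.064 -0.078 [214. 167.] [225. 145.]
-0.064 -0.056 [261. 160.] [271. 137.]
-0.064 -0.034 [308. 152.] [318. 129.]
-0.064 -0.012 [357. 145.] [367. 121.]
-0.075 -0.1 [159. 197.] [170. 174.]
-0.075 -0.078 [204. 190.] [214. 167.]
-0.075 -0.056 [251. 183.] [261. 160.]
-0.075 -0.034 [299. 176.] [308. 152.]
-0.075 -0.012 [348. 168.] [357. 145.]
-0.053 -0.1 [180. 152.] [190. 130.]
-0.053 -0.078 [225. 145.] [234. 122.]
-0.053 -0.056 [271. 137.] [280. 115.]
-0.053 -0.034 [318. 129.] [328. 106.]
-0.053 -0.012 [367. 121.] [376.  98.]
```

The peeping cap fits a row along the −y wall within about 70 mm of the corner, but the rim could hide a stray. I'll flatten to about 15°, still tilted to the same corner, to see inside.

Emit:
move_arm --targets '[[5,[0,0,0],[-0.003,-0.003,0]],[5,[0,0,0],[-0.003,-0.003,0]],[5,[0,0,0],[-0.003,-0.003,0]],[5,[0,0,0],[-0.003,-0.003,0]],[5,[0,0,0],[-0.003,-0.003,0]],[5,[0,0,0],[-0.003,-0.003,0]],[5,[0,0,0],[-0.003,-0.003,0]],[5,[0,0,0],[-0.003,-0.003,0]],[5,[0,0,0],[-0.003,-0.003,0]],[5,[0,0,0],[-0.003,-0.003,0]],[5,[0,0,0],[-0.003,-0.003,0]],[5,[0,0,0],[0,0,0]]]'

```text
time_s: 10.5
position: [0.5921, 0.0111, 0.3556]
orientation: [-168.4, -11.4, 9.9]
force: [0.4, -0.8, -4.3]
gripper_width: 0.156
gripper_force: 60.0
```

```bash
python3 - <<'E'
from plant import snapshot
import cv2,numpy as np
a=snapshot("scene")[:,:,::-1][80:230,200:400]
cv2.imwrite("pics/z2.png",cv2.resize(a,(800,600),interpolation=cv2.INTER_CUBIC))
E
```

```text
(no output)
```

View pics/z2.png

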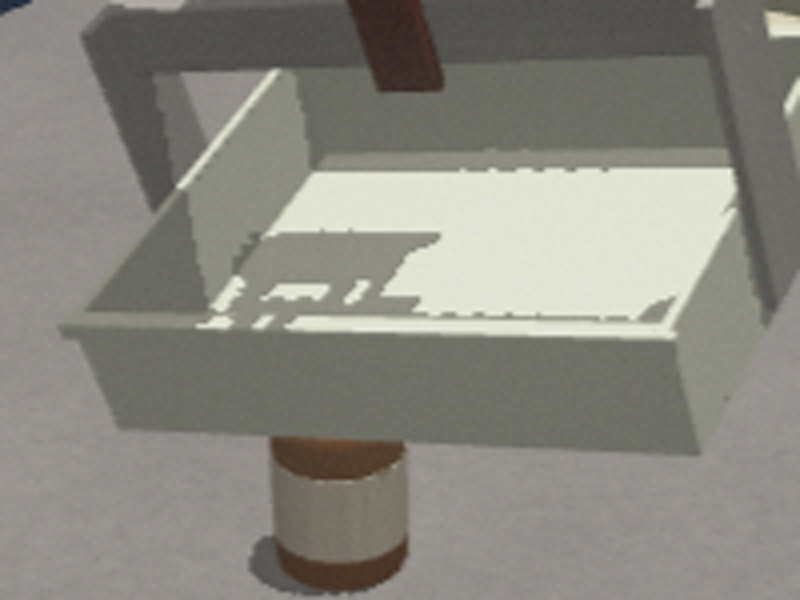

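The near wall still hides the low corner. I'll yaw the held tote −50° about the vertical, keeping its tilt, so the scene camera looks into that corner.

Emit:
move_arm --targets '[[5,[0,0,0],[-0.0012,0.0012,0.0056]],[5,[0,0,0],[-0.0012,0.0012,0.0056]],[5,[0,0,0],[-0.0012,0.0012,0.0056]],[5,[0,0,0],[-0.0012,0.0012,0.0056]],[5,[0,0,0],[-0.0012,0.0012,0.0056]],[5,[0,0,0],[-0.0012,0.0012,0.0056]],[5,[0,0,0],[-0.0012,0.0012,0.0056]],[5,[0,0,0],[-0.0012,0.0012,0.0056]],[5,[0,0,0],[-0.0012,0.0012,0.0056]],[5,[0,0,0],[-0.0012,0.0012,0.0056]],[5,[0,0,0],[-0.0012,0.0012,0.0056]],[5,[0,0,0],[-0.0012,0.0012,0.0056]]]'

```text
time_s: 11.75
position: [0.5915, 0.0106, 0.3552]
orientation: [-168.5, -11.6, -15.5]
force: [-0.5, -0.3, -5.4]
gripper_width: 0.156
gripper_force: 60.0
```

Emit:
move_arm --targets '[[5,[0,0,0],[-0.0012,0.0012,0.0056]],[5,[0,0,0],[-0.0012,0.0012,0.0056]],[5,[0,0,0],[-0.0012,0.0012,0.0056]],[5,[0,0,0],[-0.0012,0.0012,0.0056]],[5,[0,0,0],[-0.0012,0.0012,0.0056]],[5,[0,0,0],[-0.0012,0.0012,0.0056]],[5,[0,0,0],[-0.0012,0.0012,0.0056]],[5,[0,0,0],[-0.0012,0.0012,0.0056]],[5,[0,0,0],[-0.0012,0.0012,0.0056]],[5,[0,0,0],[-0.0012,0.0012,0.0056]],[5,[0,0,0],[0,0,0]],[5,[0,0,0],[0,0,0]]]'

```text
time_s: 12.95
position: [0.5916, 0.0107, 0.3553]
orientation: [-168.6, -11.8, -36.4]
force: [-0.2, 0.3, -4.7]
gripper_width: 0.156
gripper_force: 60.0
```

```bash
python3 - <<'E'
from plant import snapshot,readout
import cv2,numpy as np
print(readout.sense()['qpos'])
a=snapshot("scene")[:,:,::-1][60:240,190:430]
cv2.imwrite("pics/z3.png",cv2.resize(a,(800,600),interpolation=cv2.INTER_CUBIC))
E
```

```text
[ -1.49592781   7.51267163 101.18699581   3.31895955  55.18514503
 122.20056691]
```

View pics/z3.png

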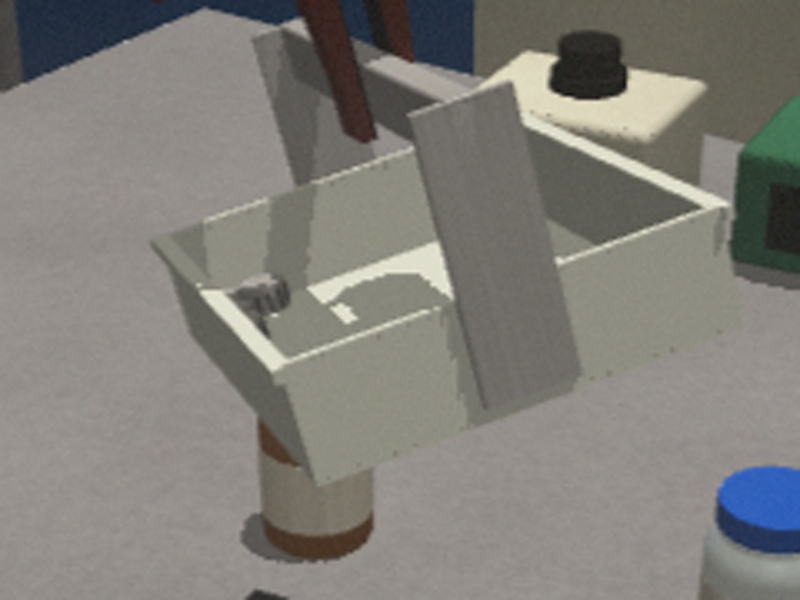

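```bash
python3 - <<'E'
from h import *
from plant import readout,snapshot
from scipy.spatial.transform import Rotation as Q
import cv2
s=readout.sense();D=Q.from_euler('xyz',s['orientation'],degrees=True)*Q.from_euler('x',180,degrees=True)
c=calibration("scene");f=240/np.tan(np.radians(c['fov_y']/2))
def pr(p):
    w=np.array(s['position'])+D.apply(np.array(p)-[0,0,.102]);q=c['R']@w+c['t'];u=np.array([c['cx']+f*q[0]/q[2],c['cy']+f*q[1]/q[2]]);return (u-[190,60])*10/3
for p in [(-.115,-.09,.05),(.115,-.09,.05),(-.115,.09,.05),(.115,-.09,0)]: print('rim',p,pr(p).round())
a=cv2.resize(snapshot("scene")[:,:,::-1][60:240,190:430],(800,600),interpolation=cv2.INTER_CUBIC)
b=a.copy();t=np.linspace(0,6.28,24)
for x,y,col in[(-.1,-.075,(0,0,255)),(-.078,-.075,(0,160,0)),(-.056,-.075,(255,0,0)),(-.034,-.075,(0,160,255)),(.0,-.075,(255,0,255)),(.06,-.075,(200,200,0)),(-.1,-.053,(255,0,128))]:
    pts=np.array([pr((x+.011*np.cos(k),y+.011*np.sin(k),.018)) for k in t]).astype(np.int32)
    cv2.polylines(b,[pts],True,col,1)
cr=lambda i:cv2.resize(i[190:430,130:330],(400,480))
o=np.hstack([cr(a),cr(b)]);cv2.imwrite("pics/z4.png",o)
E
```

```text
rim (-0.115, -0.09, 0.05) [160. 231.]
rim (0.115, -0.09, 0.05) [280. 361.]
rim (-0.115, 0.09, 0.05) [514. 109.]
rim (0.115, -0.09, 0) [318. 483.]
```

View pics/z4.png

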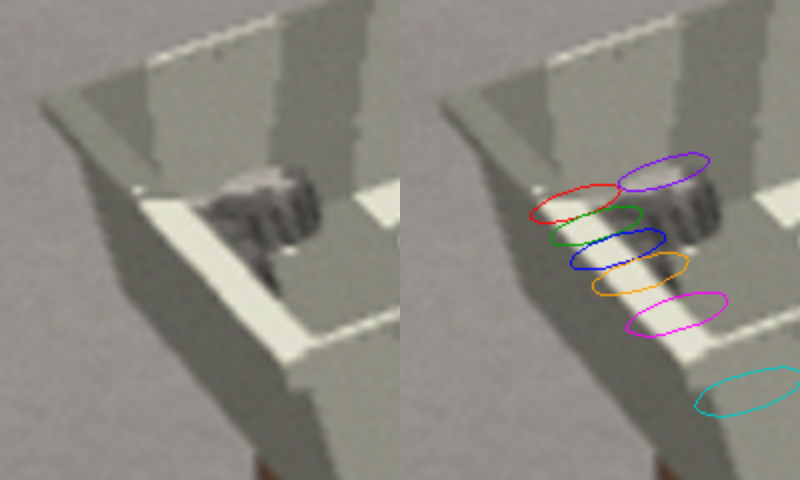

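The caps are clustered at the low corner: one in a second row, and the others queued along the −y wall to about x = −45 mm. No strays show, and the wrist view showed the +x half bare. I'll tilt back to about 35° and settle.

Emit:
move_arm --targets '[[5,[0,0,0],[0.0031,0.0031,0]],[5,[0,0,0],[0.0031,0.0031,0]],[5,[0,0,0],[0.0031,0.0031,0]],[5,[0,0,0],[0.0031,0.0031,0]],[5,[0,0,0],[0.0031,0.0031,0]],[5,[0,0,0],[0.0031,0.0031,0]],[5,[0,0,0],[0.0031,0.0031,0]],[5,[0,0,0],[0.0031,0.0031,0]],[5,[0,0,0],[0.0031,0.0031,0]],[5,[0,0,0],[0.0031,0.0031,0]],[5,[0,0,0],[0.0031,0.0031,0]],[5,[0,0,0],[0.0031,0.0031,0]]]'

```text
time_s: 14.25
position: [0.5915, 0.0105, 0.3552]
orientation: [-153.7, -24.5, -41.0]
force: [0.4, 0.4, -5.7]
gripper_width: 0.155
gripper_force: 60.0
```

Emit:
move_arm --targets '[[5,[0,0,0],[0,0,0]],[5,[0,0,0],[0,0,0]],[5,[0,0,0],[0,0,0]],[5,[0,0,0],[0,0,0]],[5,[0,0,0],[0,0,0]],[5,[0,0,0],[0,0,0]],[5,[0,0,0],[0,0,0]],[5,[0,0,0],[0,0,0]],[5,[0,0,0],[0,0,0]],[5,[0,0,0],[0,0,0]],[5,[0,0,0],[0,0,0]],[5,[0,0,0],[0,0,0]]]'

```text
time_s: 15.45
position: [0.5918, 0.0106, 0.3554]
orientation: [-153.7, -24.5, -41.0]
force: [-0.4, 0.1, -5.5]
gripper_width: 0.156
gripper_force: 60.0
```

```bash
python3 - <<'E'
from plant import readout,job
import numpy as np
s=readout.sense();print(s['time_s'],s['orientation'],s['qpos'],np.abs(s['dq']).max(),s['gripper_force'])
print(job.sign_off())
E
```

```text
15.45 [-153.70992207  -24.51525962  -40.97510006] [ -3.85116792   1.56529287 113.58591276  14.46192626  31.00006436
 111.15749383] 0.07240134833149532 59.96247410774231
the job is handed in; nothing more can be done
None
```

I handed the job in at 15.5 s with the tote gripped, still and clear of the bench, tilted about 35° down towards the jar-side corner; the caps looked gathered there, though the rim hid one, so I inferred the fourth, and no verdict was returned.

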